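Take the size of a pipe with the bench caliper

ROBOT

A 6-joint arm with a two-finger parallel gripper is mounted at the origin on a cart in front of the work surface, level with it; the furniture and walls round the work are solid. World frame = base frame: x ahead of the robot, y to its left, z up, the work surface at z = 0. Lengths are in m, angles in rad, forces in N, time in s.
With the tool pointing down it reaches from about 0.35 to 0.85 m from the base axis. Payload 8.1 kg.
Tool frame: the origin (TCP) lies midway between the tips of the shut fingers; the grasp point (between the pads) lies 19 mm behind it; z points along the fingers, y is the direction in which the jaws open and shut (so a half turn about z gives the same grasp; the last joint's range is limited). The gripper opens to 93 mm and grips with 3 to 60 N. Pads are 15 mm wide; open, the fingers measure 128 mm over their backs; the gripper's body (75 mm by 188 mm) begins 65 mm behind the grasp point.
Start: joints at [-1.323, 0.13, 1.488, -0, 1.523, -0.085], TCP at [0.196, -0.567, 0.219] pointing down, gripper open.
Joint ranges: [-2.96, 2.96], [-0.89, 2.26], [0.02, 2.5], [-1.34, 4.48], [0, 2.73], [-2.66, 2.66]. Speed limits (rad/s): [2.39, 2.39, 2.79, 3.14, 3.14, 3.14].

INTERFACE

Orientations are given as a rotation vector (axis times angle).
In Python, from plant import robot gives the robot as it stands. The module is installed in compiled form; this text tells all that it offers.
- The arm moves only by the shell command python3 -m pendant 'ROWS' [FORCE]. ROWS is JSON, a list of rows, each an object with "translation": the shift along the tool's x, y, z in mm, a list of three; "twist": the turn, a rotation vector about the tool's x, y, z in rad, a list of three; "grip": the opening, from -1 (shut) to 1 (fully open). A call has exactly 10 rows; each row shifts and turns the pose as measured when the row begins, along the tool's axes as they then stand; what a row does not reach is not made up. A row lasts 1/10 s, in which the tool goes at most 50 mm and 8.59 degrees, less where a joint would pass 70% of its speed; a pose out of reach is approached as far as the arm can. A call is refused whole if a number of a shift passes 50 or a number of a turn 0.15, either way. A call with a gripper value outside its range is refused whole. The fingers move at their own pace and stop on an object; FORCE is the grip in N (left out, the last holds). Time passes only in rows, so rows that do not move let the fingers close, or fill a call up. It gives the time, the measured TCP pose, the force and the opening at its end, in the units of the state.
- robot.read_state(): the state, without advancing time (a new reading comes with each control period).
- robot.read_camera(name): name is "scene" or "top"; returns (picture, depth): 384x512x3 uint8, red, green, blue; 384x512 float32, m along the optical axis (not along the pixel's ray), 0 where there is no reading.
- robot.camera_info(name): a dict with "vertical_fov" (degrees; the focal length in pixels is half the picture's height over the tangent of half this angle, whatever the lens; pixels are square), "cx", "cy" (the principal point, pixels), "D" ([k1, k2, p1, p2, k3] as OpenCV has them; the pictures are not rectified), "cam_to_world" (4x4, takes a point from camera to world coordinates). Camera axes: x right, y up, looking along -z (the intrinsics and any distortion apply to the point x, -y, -z); pixel columns grow to the right and rows downward; lengths in m; the calibration is good to about 2 mm. A picture is of the moment at which its call begins. camera_info takes no time and is no camera call.
- robot.close_job(): hands the job in, once; it reports no verdict.
The state is a dict: "t": time; "q": joint angles; "dq": joint speeds; "joint_torque": joint torques, N m; "tool_pos": TCP position; "orientation": TCP orientation; "force": force on the tool from outside, world axes, zero at the start; "wrist_torque": the same for the moment, N m; "opening": finger opening in m.
Only numpy, scipy, OpenCV 4.12 (cv2) and the standard library are available. Lean on these libraries where they do the work, as an engineer would, in place of code of your own. Each camera call takes 0.05 s, during which the arm holds its last target. There are 200 camera calls.

TASK

Take the outside size of the short loose pipe offcut, which is squashed somewhat out of round, with the bench caliper: open the sliding jaw, stand the pipe upright between the two jaws, whichever way round, then slide the jaw up by its knob until the pipe is brought against the fixed jaw and both jaws bear on it, and keep a light pressure of about 6 N on the pipe for a second without cocking the jaw on its beam. Then let go of everything, with both jaws left touching the pipe so that the size can be read, and leave the other things lying where they are.

Things in the scene. Friction and masses are not known exactly. Their poses are not given: they have to be found in the camera images.
- caliper: Steel bench caliper, fixed to the table. Origin on the table under its beam's centre line; the beam (26 mm wide, top at z = 26 mm) runs along y from -101 to +149 mm. The jaws stick out from it to x = -95 mm (towards the robot), 17 to 29 mm above the table. A pipe standing between them with its axis at x = -50 mm clears the beam and sits at the middle of the jaws.
- fixed_jaw: Fixed jaw at the caliper's -y end, same axes as the caliper. Origin at table height on the beam's centre line (caliper y = -70 mm), in the plane of its flat measuring face, which looks to +y; the metal lies on the -y side, 15 to 30 mm thick.
- jaw: Sliding jaw on its sleeve (44 x 64 mm, top at 32 mm). Origin on the table under its knob's axis. Its measuring face is at y = -34 mm in its own frame, facing the fixed jaw; axes as the caliper's. Play in the sleeve lets it cock about the knob's axis against 20 N m/rad (about 8 N per mm at mid jaw): pressing at the jaw's tip, or hard on the pipe, turns it out of square.
- thumb_knob (a point): Grip point on the sliding jaw's knurled steel knob, 15.6 mm across, upright on the sleeve, from 37 to 61 mm above the table; the point is on its axis, 50 mm above the table. It is pinched from above, fingers either side of it along the beam, tips not below 35 mm.
- slide (a joint): Gap between the two measuring faces along the beam, in m: 0 shut, 0.105 fully open. It grows as the jaw slides along the caliper's +y, away from the fixed jaw. The sleeve takes 1.5 to 2.5 N to slide and stays where it is left.
- pipe: The short loose pipe offcut to be sized: plain dark steel, open ended, wall 3 mm, 58 mm tall, 0.16 to 0.32 kg, standing upright. It is squashed somewhat out of round, between 44 and 52 mm across depending on how it stands; its size between the jaws has to be found by feel. Origin: centre of its lower end; z is its axis. It takes 1 to 3 N to push it along the table.
- disc_slug: Bystander: a solid round steel disc, 44 mm across and 10 mm thick, lying flat. Origin: centre of its underside.
- tube_offcut: Bystander: an offcut of square steel tube, 42 x 25 x 25 mm, lying along its own x. Origin: centre of its underside.
- hex_nut: Bystander: a hexagon nut, 28 x 25 x 15 mm, lying flat. Origin: centre of its underside.
Mind the look-alikes: they are no part of the job. Leave any pink look-alike of the pipe alone.

How it is judged:
By the outcome, as a careful person would: the job done as asked, in the order asked, and still so for the second after the job is handed in, with the robot touching nothing.
It also fails if it takes over 72 s, if anything falls off the work surface, if the arm or the gripper's body presses on something with over 40 N, if the wrist force passes 120 N, or if a joint passes its speed limit or range.

## Working session

There is one attempt and no reset: what is moved stays moved. The work goes in short steps, Python scripts to look and compute and a shell command to move; the robot and the scene stay as the last step left them, time stands still between calls to the robot, and variables do not carry over. Pictures are saved under pics/ and viewed, about 8 in all and at most 12, crops included, and the job is handed in when it is done.

```bash
mkdir -p pics
cat > h.py <<'E'
import numpy as np, cv2
from plant import robot
def info(n):
    i=robot.camera_info(n); f=192/np.tan(np.radians(i["vertical_fov"])/2)
    return np.array([[f,0,i["cx"]],[0,f,i["cy"]],[0,0,1]]),np.array(i["D"],float),np.array(i["cam_to_world"])
def shot(n,name):
    p,d=robot.read_camera(n); cv2.imwrite(f"pics/{name}.png",p[:,:,::-1]); np.savez(f"pics/{name}.npz",p=p,d=d); return p,d
def ray(n,uv):
    K,D,T=info(n); u=cv2.undistortPoints(np.array(uv,float).reshape(-1,1,2),K,D).reshape(-1,2)
    c=np.c_[u[:,0],-u[:,1],-np.ones(len(u))]
    return T[:3,3],c@T[:3,:3].T
def onplane(n,uv,z):
    o,r=ray(n,uv); return o+r*((z-o[2])/r[:,2])[:,None]
def cloud(n,d):
    v,u=np.mgrid[0:d.shape[0],0:d.shape[1]]
    o,r=ray(n,np.c_[u.ravel(),v.ravel()]); P=o+r*d.reshape(-1,1); P[d.ravel()==0]=np.nan
    return P.reshape(*d.shape,3)
E
python3 - <<'E'
from h import *
for n in("scene","top"):
    p,d=shot(n,n+"0"); K,D,T=info(n); print(n,K[0,0],D,T.round(3).tolist())
s=robot.read_state();print({k:np.round(v,3).tolist() for k,v in s.items()})
E
```

```text
scene 468.1213195278584 [-0.03091194  0.          0.          0.          0.        ] [[-0.611, 0.326, -0.722, -0.178], [-0.791, -0.269, 0.549, 0.438], [-0.015, 0.907, 0.422, 0.458], [0.0, 0.0, 0.0, 1.0]]
top 386.3519318432709 [-0.02962981  0.          0.          0.          0.        ] [[-0.0, 0.999, -0.042, 0.454], [-1.0, 0.0, 0.015, -0.04], [0.015, 0.042, 0.999, 0.906], [0.0, 0.0, 0.0, 1.0]]
{'t': 0.1, 'q': [-1.323, 0.131, 1.489, -0.0, 1.523, -0.085], 'dq': [0.002, -0.001, -0.001, 0.001, -0.001, 0.002], 'joint_torque': [0.001, -56.134, -49.31, 0.077, 0.029, -0.0], 'tool_pos': [0.196, -0.567, 0.218], 'orientation': [-3.097, -0.52, 0.0], 'force': [-0.296, 0.408, 0.253], 'wrist_torque': [-0.039, 0.009, -0.002], 'opening': 0.093}
```

View pics/top0.png

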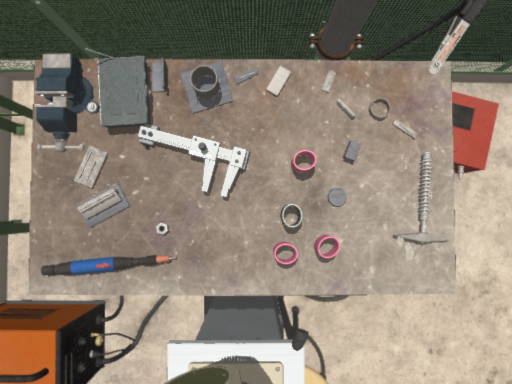

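View pics/scene0.png

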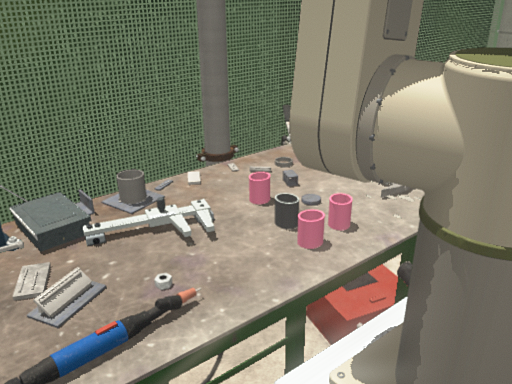

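The top view shows the plain dark pipe at (291,216), with pink look-alikes at (304,161), (285,254) and (327,247). The caliper beam runs from (142,135) to (247,155). The sliding jaw is near (207,178), the fixed jaw near (231,180) and the knob near (205,148).

Run:
```python
from h import *
p=np.load("pics/top0.npz")["p"];d=np.load("pics/top0.npz")["d"]
c=p[115:275,125:345]; cv2.imwrite("pics/crop1.png",cv2.resize(c[:,:,::-1],None,fx=3.6,fy=3.6,interpolation=cv2.INTER_CUBIC))
P=cloud("top",d)
# table height check
print("table",np.nanmedian(P[200:215,180:250,2]), P[250,200])
# pipe: points z 50..70 near
box=np.zeros(d.shape,bool);box[195:240,270:312]=1
m=box&(P[...,2]>.045)&(P[...,2]<.07); q=P[m]
print("pipe top",m.sum(),q.min(0),q.max(0),np.median(q[:,2]))
cs,_=cv2.findContours(m.astype(np.uint8),cv2.RETR_EXTERNAL,cv2.CHAIN_APPROX_NONE)
k=max(cs,key=cv2.contourArea).reshape(-1,2); w=onplane("top",k,.058)[:,:2]*1000
print("ellipse",cv2.fitEllipse(w.astype(np.float32)))
for v in range(200,236,1):
    pass
# caliper
box[:]=0;box[120:202,130:256]=1
m=box&(P[...,2]>.010)&(P[...,2]<.075)
b=box&(p.min(2)>150)
for nme,mm in(("depth",m),("white",b)):
    print(nme,mm.sum(),np.nanmedian(P[mm],0))
q=P[box&(P[...,2]>.045)]; print("knob",len(q),np.nanmedian(q,0),q.min(0) if len(q) else 0,q.max(0) if len(q) else 0)
```

```text
table -0.0002449025551826134 [ 3.62794372e-01  8.06163763e-02 -5.26373593e-05]
pipe top 111 [ 0.4206504  -0.15026603  0.04512206] [ 0.46900266 -0.10616925  0.06213872] 0.057403783189130864
ellipse ((444.6653747558594, -127.72175598144531), (43.29380798339844, 49.383338928222656), 97.3843765258789)
depth 2435 [0.59287482 0.06618382 0.02863274]
white 2032 [0.58972212 0.06187303 0.02853902]
knob 46 [0.59648058 0.06964288 0.05981047] [0.59004223 0.0631984  0.04958748] [0.60391112 0.0792034  0.06249803]
```

View pics/crop1.png

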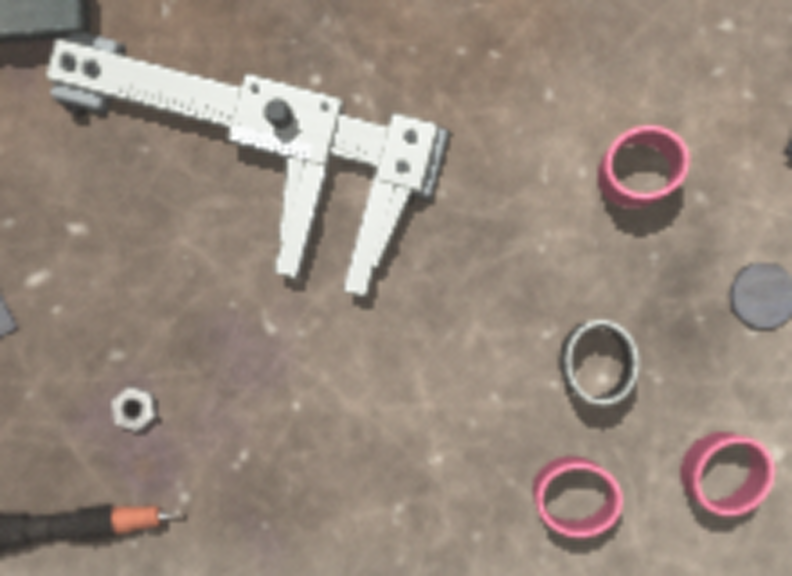

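```bash
cat >> h.py <<'E'
def ortho(n,p,z,x0,x1,y0,y1,s):
    "image with up=+x, left=+y, s px per mm; bounds in mm"
    K,D,T=info(n); H,W=int((x1-x0)*s),int((y1-y0)*s)
    v,u=np.mgrid[0:H,0:W]; w=np.c_[(x1-v.ravel()/s)/1e3,(y1-u.ravel()/s)/1e3,np.full(H*W,z)]
    c=(w-T[:3,3])@T[:3,:3]; c=c*[1,-1,-1]
    q=cv2.projectPoints(c,np.zeros(3),np.zeros(3),K,D)[0].reshape(H,W,2).astype(np.float32)
    return cv2.remap(p,q[...,0],q[...,1],cv2.INTER_CUBIC)
def edge(g,a,b,n=81):
    "strongest gradient position along each row of segments; g gray"
    pass
E
python3 - <<'E'
from h import *
p=np.load("pics/top0.npz")["p"]
o=ortho("top",p,.029,480,680,-10,190,4); 
for i in range(0,200,20):
    cv2.putText(o,str(680-i),(0,i*4+4),0,.35,(255,255,0)); cv2.line(o,(0,i*4),(799,i*4),(90,90,0),1)
    cv2.putText(o,str(190-i),(i*4,10),0,.35,(255,255,0)); cv2.line(o,(i*4,0),(i*4,799),(90,90,0),1)
cv2.imwrite("pics/ortho1.png",o[:600,:,::-1])
# edges: beam at z=.026, ortho 2px/mm, beam columns left part & right part
g=cv2.cvtColor(ortho("top",p,.026,480,680,-10,190,2),cv2.COLOR_RGB2GRAY).astype(float)
np.save("pics/g26.npy",g)
def edges(cols,r0,r1):
    up=[];dn=[]
    for c in cols:
        x=cv2.GaussianBlur(g[r0:r1,c:c+1],(1,9),0)[:,0]; dg=np.diff(x)
        up.append((190-c/2,680-(r0+dg.argmax()+.5)/2)); dn.append((190-c/2,680-(r0+dg.argmin()+.5)/2))
    return np.array(up),np.array(dn)
u,dn=edges(range(52*1,112,2),60,180)
for e in(u,dn):
    k=np.polyfit(e[:,0],e[:,1],1);r=e[:,1]-np.polyval(k,e[:,0]);ok=abs(r)<2;k=np.polyfit(e[ok,0],e[ok,1],1);print(k,np.polyval(k,[160,140]),ok.sum(),np.abs(r).max())
E
```

```text
[2.66629588e-01 5.92472210e+02] [635.13294401 629.80035224] 30 0.6170559881350073
[2.70522803e-01 5.65473508e+02] [608.7571561  603.34670004] 30 0.8019280682239014
```

View pics/ortho1.png

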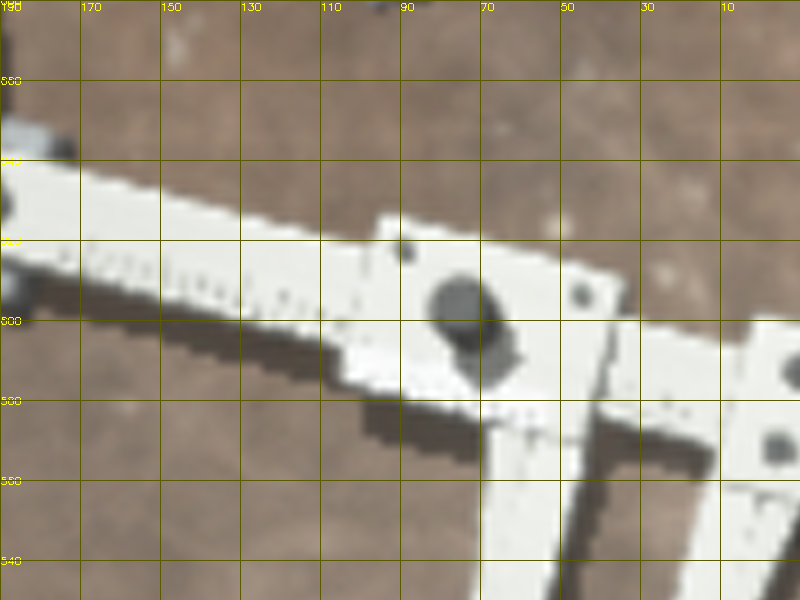

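The ortho view gives these numbers:
- **Beam:** slope 0.2685, so caliper yaw is about -15.0°. Measured width is 26 mm, as given.
- **Knob:** about (598, 71) mm.
- **Faces:** at s≈189.4 and 158.1 mm along the beam, so the gap is about 31 mm. The knob-to-face distance comes out at the required 34 mm.
- **Pipe:** about (445, -128) mm, top at z≈57–58 mm, short axis about 97°.

Next I'll write the step planner and move to the knob.

```bash
cat >> h.py <<'E'
from scipy.spatial.transform import Rotation as R
EY=np.array([.2593,.9658]); EX=np.array([.9658,-.2593]); SF=158.1; RB=559.2
def xy(r,s): return r*EX+s*EY
def st():
    s=robot.read_state(); t=np.array(s["tool_pos"])*1e3; f=np.array(s["force"])
    M=R.from_rotvec(s["orientation"]).as_matrix()
    print("t %.2f pos %s a %.1f r %.1f s %.1f F %s Fs %.2f open %.1f tilt %s"%(s["t"],t.round(1),np.degrees(np.arctan2(M[1,0],M[0,0])),t[:2]@EX,t[:2]@EY,f.round(2),f[:2]@EY,s["opening"]*1e3,M[:2,2].round(3))); return s,t,M
def plan(tx,ty,tz,a_deg,n):
    s,t,M=st(); a=np.radians(a_deg); G=np.c_[[np.cos(a),np.sin(a),0],[np.sin(a),-np.cos(a),0],[0,0,-1]]
    rv=R.from_matrix(M.T@G).as_rotvec(); d=(np.array([tx,ty,tz])-t)/n
    for i in range(n):
        Mi=M@R.from_rotvec(rv*i/n).as_matrix(); print((Mi.T@d).round(1).tolist())
    print("twist/row",(rv/n).round(3).tolist())
E
python3 - <<'E'
from h import *
x,y=xy(RB,223.4);print(x,y)
plan(x,y,120,-15.03,20)
E
```

```text
598.0029800000001 70.75916000000001
t 0.10 pos [ 195.9 -566.6  217.7] a 19.1 r 336.1 s -496.4 F [-0.3   0.41  0.25] Fs 0.32 open 92.8 tilt [-0.     0.002]
[29.4, -23.5, 4.9]
[28.7, -24.4, 4.9]
[28.0, -25.3, 4.9]
[27.2, -26.1, 4.9]
[26.4, -26.9, 4.9]
[25.6, -27.6, 4.9]
[24.8, -28.4, 4.9]
[23.9, -29.1, 4.9]
[23.0, -29.8, 4.9]
[22.1, -30.5, 4.9]
[21.2, -31.1, 4.9]
[20.3, -31.8, 4.9]
[19.3, -32.3, 4.9]
[18.4, -32.9, 4.9]
[17.4, -33.4, 4.9]
[16.4, -33.9, 4.9]
[15.3, -34.4, 4.9]
[14.3, -34.9, 4.9]
[13.3, -35.3, 4.9]
[12.2, -35.6, 4.9]
twist/row [-0.0, 0.0, 0.03]
```

```bash
python3 -m pendant '[{"translation":[29,-24,4],"twist":[0,0,0.03],"grip":0},{"translation":[29,-24,4],"twist":[0,0,0.03],"grip":0},{"translation":[28,-25,4],"twist":[0,0,0.03],"grip":0},{"translation":[27,-26,4],"twist":[0,0,0.03],"grip":0},{"translation":[26,-27,4],"twist":[0,0,0.03],"grip":0},{"translation":[26,-28,4],"twist":[0,0,0.03],"grip":0},{"translation":[25,-28,4],"twist":[0,0,0.03],"grip":0},{"translation":[24,-29,4],"twist":[0,0,0.03],"grip":0},{"translation":[23,-30,4],"twist":[0,0,0.03],"grip":0},{"translation":[22,-30,4],"twist":[0,0,0.03],"grip":0}]' 20
python3 - <<'E'
from h import *
plan(598,70.8,120,-15.03,10)
E
```

```text
t: 1.1
tool_pos: [0.4013, -0.2396, 0.1721]
orientation: [-3.135, -0.02, 0.007]
force: [0.8, 0.1, 0.2]
opening: 0.0467
t 1.10 pos [ 401.3 -239.6  172.1] a 0.7 r 449.7 s -127.4 F [0.81 0.1  0.21] Fs 0.30 open 46.7 tilt [-0.004  0.007]
[20.1, -30.8, 5.3]
[19.2, -31.3, 5.3]
[18.4, -31.8, 5.3]
[17.5, -32.3, 5.3]
[16.6, -32.8, 5.3]
[15.7, -33.2, 5.3]
[14.7, -33.7, 5.3]
[13.8, -34.0, 5.3]
[12.9, -34.4, 5.2]
[11.9, -34.8, 5.2]
twist/row [-0.001, 0.001, 0.027]
```

```bash
python3 -m pendant '[{"translation":[20,-31,5],"twist":[0,0,0.027],"grip":0},{"translation":[19,-31,5],"twist":[0,0,0.027],"grip":0},{"translation":[18,-32,5],"twist":[0,0,0.027],"grip":0},{"translation":[17,-32,5],"twist":[0,0,0.027],"grip":0},{"translation":[17,-33,5],"twist":[0,0,0.027],"grip":0},{"translation":[16,-33,5],"twist":[0,0,0.027],"grip":0},{"translation":[15,-34,5],"twist":[0,0,0.027],"grip":0},{"translation":[14,-34,5],"twist":[0,0,0.027],"grip":0},{"translation":[13,-34,5],"twist":[0,0,0.027],"grip":0},{"translation":[12,-34,5],"twist":[0,0,0.027],"grip":0}]' 20
python3 - <<'E'
from h import *
plan(598,70.8,75,-15.03,10)
E
```

```text
t: 2.1
tool_pos: [0.6023, 0.0848, 0.1175]
orientation: [-3.108, 0.419, 0.015]
force: [0.6, 0.0, 0.4]
opening: 0.0465
t 2.10 pos [602.3  84.8 117.5] a -15.4 r 559.7 s 238.1 F [0.57 0.03 0.43] Fs 0.18 open 46.5 tilt [-0.009  0.007]
[0.0, 1.5, 4.2]
[-0.0, 1.5, 4.2]
[-0.0, 1.5, 4.2]
[-0.0, 1.5, 4.2]
[-0.0, 1.5, 4.2]
[-0.0, 1.5, 4.2]
[-0.0, 1.5, 4.2]
[-0.0, 1.5, 4.2]
[-0.0, 1.5, 4.2]
[-0.0, 1.5, 4.2]
twist/row [-0.0, 0.001, -0.001]
```

```bash
python3 -m pendant '[{"translation":[0,4,8],"twist":[0,0.003,-0.002],"grip":0},{"translation":[0,4,8],"twist":[0,0.003,-0.002],"grip":0},{"translation":[0,4,8],"twist":[0,0.003,-0.002],"grip":0},{"translation":[0,3,8],"twist":[0,0,0],"grip":0},{"translation":[0,0,8],"twist":[0,0,0],"grip":0},{"translation":[0,0,2],"twist":[0,0,0],"grip":0},{"translation":[0,0,0],"twist":[0,0,0],"grip":0},{"translation":[0,0,0],"twist":[0,0,0],"grip":0},{"translation":[0,0,0],"twist":[0,0,0],"grip":0},{"translation":[0,0,0],"twist":[0,0,0],"grip":0}]' 20
python3 - <<'E'
from h import *
plan(598,70.8,38,-15.03,5)
p,d=shot("scene","scene1"); q=p[150:270,60:260]; cv2.imwrite("pics/crop2.png",cv2.resize(q[:,:,::-1],None,fx=4,fy=4,interpolation=cv2.INTER_CUBIC))
E
```

```text
t: 3.1
tool_pos: [0.5967, 0.0703, 0.0703]
orientation: [-3.111, 0.41, 0.006]
force: [-0.7, -0.7, -0.5]
opening: 0.0464
t 3.10 pos [596.7  70.3  70.3] a -15.0 r 558.1 s 222.7 F [-0.68 -0.74 -0.49] Fs -0.90 open 46.4 tilt [-0.003  0.005]
[0.2, -0.1, 6.5]
[0.2, -0.1, 6.5]
[0.2, -0.1, 6.5]
[0.2, -0.1, 6.5]
[0.2, -0.2, 6.5]
twist/row [-0.001, 0.001, 0.0]
```

View pics/crop2.png

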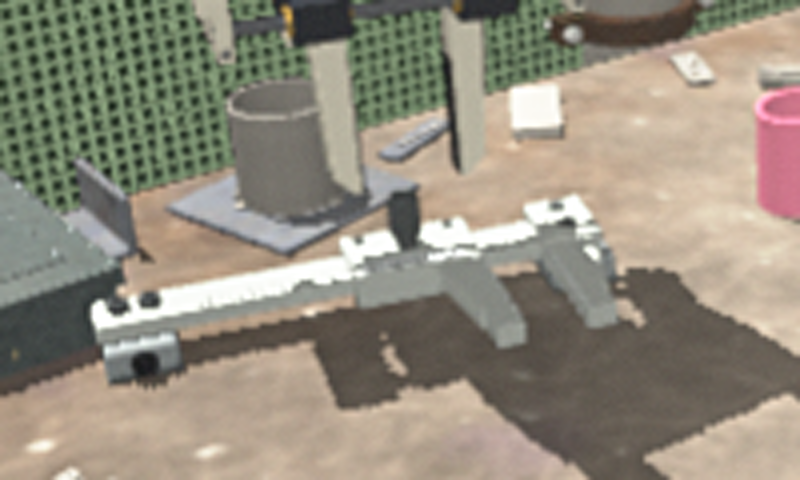

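The fingers, with tips near crop (345,190) and (468,165), straddle the knob at (403,215). I'll lower and pinch.

```bash
python3 -m pendant '[{"translation":[0.3,-0.1,7],"twist":[0,0,0],"grip":0},{"translation":[0.3,-0.1,7],"twist":[0,0,0],"grip":0},{"translation":[0.3,-0.1,7],"twist":[0,0,0],"grip":0},{"translation":[0.3,-0.1,7],"twist":[0,0,0],"grip":0},{"translation":[0,0,2],"twist":[0,0,0],"grip":0},{"translation":[0,0,0],"twist":[0,0,0],"grip":0},{"translation":[0,0,0],"twist":[0,0,0],"grip":-0.5},{"translation":[0,0,0],"twist":[0,0,0],"grip":-1},{"translation":[0,0,0],"twist":[0,0,0],"grip":-1},{"translation":[0,0,0],"twist":[0,0,0],"grip":-1}]' 15
python3 - <<'E'
from h import *
st()
E
```

```text
t: 4.15
tool_pos: [0.5982, 0.0711, 0.0377]
orientation: [-3.11, 0.409, 0.006]
force: [0.5, 2.2, -1.3]
opening: 0.0191
t 4.15 pos [598.2  71.1  37.7] a -15.0 r 559.3 s 223.8 F [ 0.53  2.16 -1.29] Fs 2.22 open 19.1 tilt [-0.003  0.005]
```

```bash
python3 -m pendant '[{"translation":[0,0,0],"twist":[0,0,0],"grip":-1},{"translation":[0,0,0],"twist":[0,0,0],"grip":-1},{"translation":[0,0,0],"twist":[0,0,0],"grip":-1},{"translation":[0,-2,0],"twist":[0,0,0],"grip":-1},{"translation":[0,-4,0],"twist":[0,0,0],"grip":-1},{"translation":[0,-5,0],"twist":[0,0,0],"grip":-1},{"translation":[0,-5,0],"twist":[0,0,0],"grip":-1},{"translation":[0,-5,0],"twist":[0,0,0],"grip":-1},{"translation":[0,-5,0],"twist":[0,0,0],"grip":-1},{"translation":[0,-5,0],"twist":[0,0,0],"grip":-1}]' 20
python3 - <<'E'
from h import *
plan(*xy(RB,268),38,-15.03,5)
E
```

```text
t: 5.15
tool_pos: [0.6064, 0.1023, 0.0377]
orientation: [-3.112, 0.41, 0.007]
force: [-1.0, -2.4, -0.5]
opening: 0.015
t 5.15 pos [606.4 102.3  37.7] a -15.0 r 559.2 s 256.0 F [-1.04 -2.4  -0.48] Fs -2.59 open 15.0 tilt [-0.004  0.003]
[0.0, -2.4, -0.1]
[0.0, -2.4, -0.1]
[0.0, -2.4, -0.1]
[0.0, -2.4, -0.1]
[0.0, -2.4, -0.1]
twist/row [-0.0, 0.001, 0.0]
```

```bash
python3 -m pendant '[{"translation":[0,-5,0],"twist":[0,0,0],"grip":-1},{"translation":[0,-4,0],"twist":[0,0,0],"grip":-1},{"translation":[0,-2,0],"twist":[0,0,0],"grip":-1},{"translation":[0,0,0],"twist":[0,0,0],"grip":0},{"translation":[0,0,0],"twist":[0,0,0],"grip":0},{"translation":[0,0,0],"twist":[0,0,0],"grip":0},{"translation":[0,0,-10],"twist":[0,0,0],"grip":0},{"translation":[0,0,-20],"twist":[0,0,0],"grip":0},{"translation":[0,0,-20],"twist":[0,0,0],"grip":0},{"translation":[0,0,-20],"twist":[0,0,0],"grip":0}]' 20
python3 - <<'E'
from h import *
plan(445,-128,115,7.4,10)
E
```

```text
t: 6.15
tool_pos: [0.6076, 0.1147, 0.1083]
orientation: [-3.112, 0.409, 0.015]
force: [0.6, -0.7, -0.8]
opening: 0.0465
t 6.15 pos [607.6 114.7 108.3] a -15.0 r 557.1 s 268.4 F [ 0.58 -0.75 -0.85] Fs -0.57 open 46.5 tilt [-0.009  0.004]
[-9.4, 27.6, -0.6]
[-10.5, 27.3, -0.6]
[-11.6, 26.8, -0.6]
[-12.6, 26.4, -0.6]
[-13.6, 25.8, -0.6]
[-14.6, 25.3, -0.6]
[-15.6, 24.7, -0.6]
[-16.6, 24.1, -0.6]
[-17.5, 23.4, -0.7]
[-18.4, 22.7, -0.7]
twist/row [-0.0, 0.001, -0.039]
```

```bash
python3 -m pendant '[{"translation":[-9,28,0],"twist":[0,0,-0.039],"grip":1},{"translation":[-10,27,0],"twist":[0,0,-0.039],"grip":1},{"translation":[-11,27,0],"twist":[0,0,-0.039],"grip":1},{"translation":[-12,26,0],"twist":[0,0,-0.039],"grip":1},{"translation":[-13,26,0],"twist":[0,0,-0.039],"grip":1},{"translation":[-14,25,0],"twist":[0,0,-0.039],"grip":1},{"translation":[-15,24,0],"twist":[0,0,-0.039],"grip":1},{"translation":[-16,23,0],"twist":[0,0,-0.039],"grip":1},{"translation":[-17,23,0],"twist":[0,0,-0.039],"grip":1},{"translation":[-12,10,0],"twist":[0,0,-0.03],"grip":1}]' 20
python3 - <<'E'
from h import *
plan(445,-128,70,7.4,5)
p,d=shot("top","top1"); o=ortho("top",p,.029,460,680,-80,190,2.9); cv2.imwrite("pics/ortho2.png",o[:,:,::-1])
E
```

```text
t: 7.15
tool_pos: [0.4585, -0.121, 0.1228]
orientation: [-3.132, -0.215, -0.021]
force: [0.9, -0.4, -0.5]
opening: 0.0928
t 7.15 pos [ 458.5 -121.   122.8] a 7.9 r 474.2 s 2.0 F [ 0.92 -0.44 -0.5 ] Fs -0.18 open 92.8 tilt [0.013 0.004]
[-3.0, 1.0, 10.5]
[-3.0, 1.0, 10.5]
[-2.9, 1.0, 10.5]
[-2.9, 1.0, 10.5]
[-2.9, 1.0, 10.5]
twist/row [-0.0, -0.003, 0.002]
```

View pics/ortho2.png

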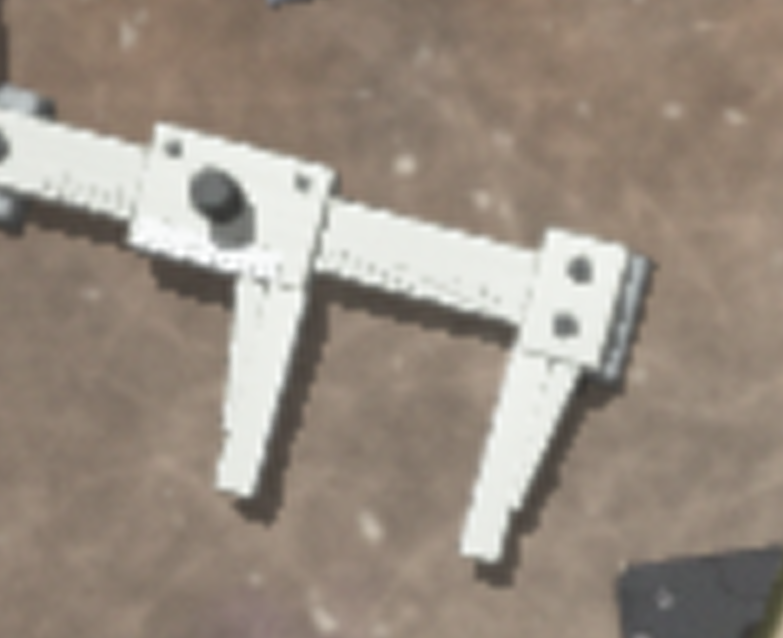

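The jaw now stands open: faces near ortho px (308,292) and (522,330), a gap of about 75 mm. Now the pipe.

```bash
python3 -m pendant '[{"translation":[-4,1,10],"twist":[0,-0.005,0.003],"grip":1},{"translation":[-4,1.5,10],"twist":[0,-0.005,0.003],"grip":1},{"translation":[-3,1.5,10],"twist":[0,-0.004,0.003],"grip":1},{"translation":[-3,1,10],"twist":[0,0,0],"grip":1},{"translation":[-1,0,8],"twist":[0,0,0],"grip":1},{"translation":[0,0,0],"twist":[0,0,0],"grip":1},{"translation":[0,0,0],"twist":[0,0,0],"grip":1},{"translation":[0,0,0],"twist":[0,0,0],"grip":1},{"translation":[0,0,0],"twist":[0,0,0],"grip":1},{"translation":[0,0,0],"twist":[0,0,0],"grip":1}]' 20
python3 - <<'E'
from h import *
plan(445,-128,36,7.4,5)
E
```

```text
t: 8.2
tool_pos: [0.4435, -0.1275, 0.0712]
orientation: [-3.133, -0.2, 0.003]
force: [1.0, -0.2, 0.5]
opening: 0.0933
t 8.20 pos [ 443.5 -127.5   71.2] a 7.3 r 461.4 s -8.2 F [ 1.   -0.23  0.48] Fs 0.04 open 93.3 tilt [-0.002  0.002]
[0.3, 0.1, 7.0]
[0.3, 0.1, 7.0]
[0.3, 0.1, 7.0]
[0.3, 0.1, 7.0]
[0.3, 0.1, 7.0]
twist/row [-0.0, 0.0, -0.0]
```

```bash
python3 -m pendant '[{"translation":[0.3,0.1,7],"twist":[0,0,0],"grip":1},{"translation":[0.3,0.1,8],"twist":[0,0,0],"grip":1},{"translation":[0.3,0.1,8],"twist":[0,0,0],"grip":1},{"translation":[0.3,0.1,8],"twist":[0,0,0],"grip":1},{"translation":[0.3,0.1,3],"twist":[0,0,0],"grip":1},{"translation":[0,0,0],"twist":[0,0,0],"grip":0},{"translation":[0,0,0],"twist":[0,0,0],"grip":-1},{"translation":[0,0,0],"twist":[0,0,0],"grip":-1},{"translation":[0,0,0],"twist":[0,0,0],"grip":-1},{"translation":[0,0,0],"twist":[0,0,0],"grip":-1}]' 20
python3 - <<'E'
from h import *
st()
E
```

```text
t: 9.2
tool_pos: [0.4455, -0.128, 0.0345]
orientation: [-3.134, -0.2, 0.002]
force: [0.4, 0.2, 0.5]
opening: 0.0575
t 9.20 pos [ 445.5 -128.    34.5] a 7.3 r 463.4 s -8.1 F [0.39 0.22 0.46] Fs 0.31 open 57.5 tilt [-0.001  0.001]
```

```bash
python3 -m pendant '[{"translation":[0,0,0],"twist":[0,0,0],"grip":-1},{"translation":[0,0,0],"twist":[0,0,0],"grip":-1},{"translation":[0,0,0],"twist":[0,0,0],"grip":-1},{"translation":[0,0,0],"twist":[0,0,0],"grip":-1},{"translation":[0,0,0],"twist":[0,0,0],"grip":-1},{"translation":[0,0,-8],"twist":[0,0,0],"grip":-1},{"translation":[0,0,-15],"twist":[0,0,0],"grip":-1},{"translation":[0,0,-15],"twist":[0,0,0],"grip":-1},{"translation":[0,0,-15],"twist":[0,0,0],"grip":-1},{"translation":[0,0,-4],"twist":[0,0,0],"grip":-1}]' 20
python3 - <<'E'
from h import *
print(xy(RB-50,186));plan(*xy(RB-50,186),92,-15.03,10)
E
```

```text
t: 10.2
tool_pos: [0.4441, -0.1276, 0.0938]
orientation: [-3.133, -0.2, 0.006]
force: [0.0, 0.1, -1.9]
opening: 0.0444
[540.01516  47.60324]
t 10.20 pos [ 444.1 -127.6   93.8] a 7.3 r 462.0 s -8.1 F [ 0.01  0.09 -1.86] Fs 0.09 open 44.4 tilt [-0.004  0.002]
[11.7, -16.2, 0.2]
[11.1, -16.6, 0.2]
[10.4, -17.0, 0.2]
[9.8, -17.4, 0.2]
[9.1, -17.8, 0.2]
[8.4, -18.1, 0.2]
[7.7, -18.4, 0.2]
[7.0, -18.7, 0.2]
[6.2, -19.0, 0.2]
[5.5, -19.2, 0.2]
twist/row [-0.0, 0.0, 0.039]
```

```bash
python3 -m pendant '[{"translation":[12,-16,0],"twist":[0,0,0.039],"grip":-1},{"translation":[11,-17,0],"twist":[0,0,0.039],"grip":-1},{"translation":[10,-17,0],"twist":[0,0,0.039],"grip":-1},{"translation":[10,-17,0],"twist":[0,0,0.039],"grip":-1},{"translation":[9,-18,0],"twist":[0,0,0.039],"grip":-1},{"translation":[8,-18,0],"twist":[0,0,0.039],"grip":-1},{"translation":[8,-18,0],"twist":[0,0,0.039],"grip":-1},{"translation":[7,-18,0],"twist":[0,0,0.039],"grip":-1},{"translation":[5,-15,0],"twist":[0,0,0.03],"grip":-1},{"translation":[2,-5,0],"twist":[0,0,0.01],"grip":-1}]' 20
python3 - <<'E'
from h import *
plan(*xy(RB-50,186),60,-15.03,5)
E
```

```text
t: 11.2
tool_pos: [0.5337, 0.034, 0.0923]
orientation: [-3.118, 0.378, 0.01]
force: [0.9, 0.4, -1.4]
opening: 0.0444
t 11.20 pos [533.7  34.   92.3] a -13.8 r 506.6 s 171.2 F [ 0.86  0.41 -1.38] Fs 0.62 open 44.4 tilt [-0.006  0.001]
[0.6, -3.0, 6.5]
[0.6, -3.0, 6.5]
[0.6, -3.0, 6.5]
[0.6, -3.0, 6.5]
[0.5, -3.0, 6.5]
twist/row [0.0, 0.001, 0.004]
```

```bash
python3 -m pendant '[{"translation":[0.6,-4,0],"twist":[0,0.001,0.005],"grip":-1},{"translation":[0.6,-4,0],"twist":[0,0.001,0.005],"grip":-1},{"translation":[0.6,-4,0],"twist":[0,0.001,0.005],"grip":-1},{"translation":[0.6,-2,5],"twist":[0,0.001,0.005],"grip":-1},{"translation":[0,0,8],"twist":[0,0,0],"grip":-1},{"translation":[0,0,8],"twist":[0,0,0],"grip":-1},{"translation":[0,0,8],"twist":[0,0,0],"grip":-1},{"translation":[0,0,4],"twist":[0,0,0],"grip":-1},{"translation":[0,0,0],"twist":[0,0,0],"grip":-1},{"translation":[0,0,0],"twist":[0,0,0],"grip":-1}]' 20
python3 - <<'E'
from h import *
plan(*xy(RB-50,186),36,-15.03,5)
E
```

```text
t: 12.2
tool_pos: [0.5373, 0.0458, 0.0541]
orientation: [3.113, -0.411, -0.009]
force: [-0.5, -0.8, -1.9]
opening: 0.0441
t 12.20 pos [537.3  45.8  54.1] a -15.0 r 507.1 s 183.5 F [-0.49 -0.76 -1.88] Fs -0.86 open 44.1 tilt [-0.006 -0.001]
[0.4, -0.5, 3.6]
[0.4, -0.5, 3.6]
[0.4, -0.5, 3.6]
[0.4, -0.5, 3.6]
[0.4, -0.5, 3.6]
twist/row [0.0, 0.001, -0.0]
```

```bash
python3 -m pendant '[{"translation":[1,-1,3],"twist":[0,0.001,0],"grip":-1},{"translation":[1,-1,4],"twist":[0,0.001,0],"grip":-1},{"translation":[0.5,-0.5,4],"twist":[0,0.001,0],"grip":-1},{"translation":[0,0,3],"twist":[0,0.001,0],"grip":-1},{"translation":[0,0,2],"twist":[0,0,0],"grip":-1},{"translation":[0,0,1],"twist":[0,0,0],"grip":-1},{"translation":[0,0,0],"twist":[0,0,0],"grip":-1},{"translation":[0,0,0],"twist":[0,0,0],"grip":-1},{"translation":[0,0,0],"twist":[0,0,0],"grip":-1},{"translation":[0,0,0],"twist":[0,0,0],"grip":-1}]' 20
python3 - <<'E'
from h import *
plan(*xy(RB-50,186),34.6,-15.03,5)
E
```

```text
t: 13.2
tool_pos: [0.5415, 0.0477, 0.0367]
orientation: [3.113, -0.411, 0.001]
force: [-0.5, -0.7, -2.6]
opening: 0.0437
t 13.20 pos [541.5  47.7  36.7] a -15.0 r 510.6 s 186.5 F [-0.51 -0.68 -2.57] Fs -0.78 open 43.7 tilt [ 0.    -0.002]
[-0.3, 0.1, 0.4]
[-0.3, 0.1, 0.4]
[-0.3, 0.1, 0.4]
[-0.3, 0.1, 0.4]
[-0.3, 0.1, 0.4]
twist/row [0.0, -0.0, 0.0]
```

```bash
python3 -m pendant '[{"translation":[-0.5,0,0.7],"twist":[0,0,0],"grip":-1},{"translation":[-0.5,0,0.7],"twist":[0,0,0],"grip":-1},{"translation":[0,0,0.7],"twist":[0,0,0],"grip":-1},{"translation":[0,0,0.4],"twist":[0,0,0],"grip":-1},{"translation":[0,0,0],"twist":[0,0,0],"grip":-1},{"translation":[0,0,0],"twist":[0,0,0],"grip":-1},{"translation":[0,0,0],"twist":[0,0,0],"grip":-1},{"translation":[0,0,0],"twist":[0,0,0],"grip":-1},{"translation":[0,0,0],"twist":[0,0,0],"grip":-1},{"translation":[0,0,0],"twist":[0,0,0],"grip":-1}]' 20
python3 - <<'E'
from h import *
st()
E
```

```text
t: 14.2
tool_pos: [0.541, 0.0479, 0.035]
orientation: [3.113, -0.411, 0.002]
force: [-0.3, -1.0, -0.2]
opening: 0.0439
t 14.20 pos [541.   47.9  35. ] a -15.0 r 510.1 s 186.6 F [-0.29 -1.   -0.21] Fs -1.04 open 43.9 tilt [ 0.001 -0.002]
```

```bash
python3 -m pendant '[{"translation":[0,0,0],"twist":[0,0,0],"grip":-0.02},{"translation":[0,0,0],"twist":[0,0,0],"grip":0.1},{"translation":[0,0,0],"twist":[0,0,0],"grip":0.3},{"translation":[0,0,0],"twist":[0,0,0],"grip":0.5},{"translation":[0,0,0],"twist":[0,0,0],"grip":0.5},{"translation":[0,0,0],"twist":[0,0,0],"grip":0.5},{"translation":[0,0,-6],"twist":[0,0,0],"grip":0.5},{"translation":[0,0,-12],"twist":[0,0,0],"grip":0.5},{"translation":[0,0,-15],"twist":[0,0,0],"grip":0.5},{"translation":[0,0,-15],"twist":[0,0,0],"grip":0.5}]' 20
python3 - <<'E'
from h import *
plan(*xy(RB,268),85,-15.03,10)
E
```

```text
t: 15.2
tool_pos: [0.5399, 0.048, 0.0849]
orientation: [3.113, -0.411, -0.002]
force: [0.2, -0.1, 0.2]
opening: 0.0696
t 15.20 pos [539.9  48.   84.9] a -15.0 r 509.0 s 186.4 F [ 0.15 -0.12  0.23] Fs -0.07 open 69.6 tilt [-0.001 -0.002]
[5.0, -8.2, -0.0]
[5.0, -8.2, -0.0]
[5.0, -8.2, -0.0]
[5.0, -8.2, -0.0]
[5.0, -8.2, -0.0]
[5.0, -8.2, -0.0]
[5.0, -8.2, -0.0]
[5.0, -8.2, -0.0]
[5.0, -8.2, -0.0]
[5.0, -8.2, -0.0]
twist/row [0.0, 0.0, -0.0]
```

```bash
python3 -m pendant '[{"translation":[5,-8,0],"twist":[0,0,0],"grip":0.2},{"translation":[5,-8,0],"twist":[0,0,0],"grip":0},{"translation":[5,-8,0],"twist":[0,0,0],"grip":0},{"translation":[5,-8,0],"twist":[0,0,0],"grip":0},{"translation":[5,-8,0],"twist":[0,0,0],"grip":0},{"translation":[5,-8,0],"twist":[0,0,0],"grip":0},{"translation":[5,-8,0],"twist":[0,0,0],"grip":0},{"translation":[5,-8,0],"twist":[0,0,0],"grip":0},{"translation":[5,-8,0],"twist":[0,0,0],"grip":0},{"translation":[3,-6,0],"twist":[0,0,0],"grip":0}]' 20
python3 - <<'E'
from h import *
plan(*xy(RB,268),38,-15.03,5)
p,d=shot("top","top2"); o=ortho("top",p,.029,460,680,-80,190,2.9); cv2.imwrite("pics/ortho3.png",o[:,:,::-1])
E
```

```text
t: 16.2
tool_pos: [0.6138, 0.1169, 0.0872]
orientation: [3.113, -0.41, 0.004]
force: [-0.4, -0.3, 0.4]
opening: 0.0463
t 16.20 pos [613.8 116.9  87.2] a -15.0 r 562.5 s 272.1 F [-0.43 -0.28  0.41] Fs -0.38 open 46.3 tilt [ 0.002 -0.002]
[-0.7, 0.8, 9.8]
[-0.7, 0.8, 9.8]
[-0.7, 0.8, 9.8]
[-0.7, 0.8, 9.8]
[-0.7, 0.8, 9.8]
twist/row [0.0, -0.001, 0.0]
```

View pics/ortho3.png

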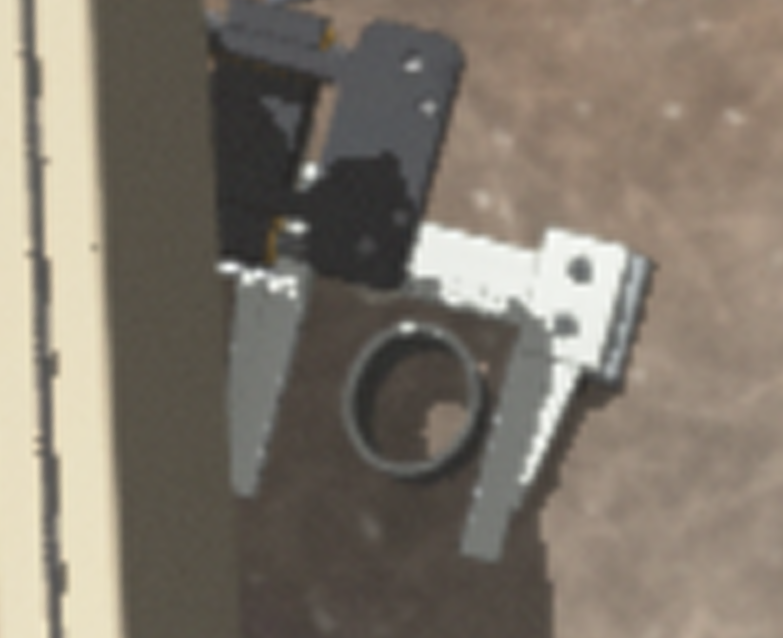

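The pipe stands upright between the jaws, centred near (413,400), clear of the beam and both faces. Pinch the knob.

```bash
python3 -m pendant '[{"translation":[-1.2,1.4,9],"twist":[0,0,0],"grip":0},{"translation":[-1,1.4,9],"twist":[0,0,0],"grip":0},{"translation":[-0.8,1,9],"twist":[0,0,0],"grip":0},{"translation":[-0.5,0,9],"twist":[0,0,0],"grip":0},{"translation":[0,0,8],"twist":[0,0,0],"grip":0},{"translation":[0,0,3],"twist":[0,0,0],"grip":0},{"translation":[0,0,1],"twist":[0,0,0],"grip":0},{"translation":[0,0,0],"twist":[0,0,0],"grip":0},{"translation":[0,0,0],"twist":[0,0,0],"grip":0},{"translation":[0,0,0],"twist":[0,0,0],"grip":0}]' 20
python3 - <<'E'
from h import *
plan(*xy(RB,268),38,-15.03,5)
E
```

```text
t: 17.25
tool_pos: [0.6082, 0.1135, 0.0339]
orientation: [3.113, -0.411, 0.001]
force: [-0.7, -0.0, -0.3]
opening: 0.0465
t 17.25 pos [608.2 113.5  33.9] a -15.0 r 558.0 s 267.4 F [-0.74 -0.02 -0.26] Fs -0.21 open 46.5 tilt [ 0.    -0.002]
[0.3, -0.1, -0.8]
[0.3, -0.1, -0.8]
[0.3, -0.1, -0.8]
[0.3, -0.1, -0.8]
[0.3, -0.1, -0.8]
twist/row [0.0, -0.0, -0.0]
```

```bash
python3 -m pendant '[{"translation":[0.5,0,-2],"twist":[0,0,0],"grip":0},{"translation":[0.5,0,-2],"twist":[0,0,0],"grip":0},{"translation":[0,0,0],"twist":[0,0,0],"grip":-1},{"translation":[0,0,0],"twist":[0,0,0],"grip":-1},{"translation":[0,0,0],"twist":[0,0,0],"grip":-1},{"translation":[0,0,0],"twist":[0,0,0],"grip":-1},{"translation":[0,0,0],"twist":[0,0,0],"grip":-1},{"translation":[0,0,0],"twist":[0,0,0],"grip":-1},{"translation":[0,0,0],"twist":[0,0,0],"grip":-1},{"translation":[0,0,0],"twist":[0,0,0],"grip":-1}]' 20
python3 - <<'E'
from h import *
for _ in range(1): st()
E
```

```text
t: 18.25
tool_pos: [0.6105, 0.1135, 0.0399]
orientation: [3.113, -0.411, 0.005]
force: [-0.3, 0.1, 0.0]
opening: 0.015
t 18.25 pos [610.5 113.5  39.9] a -15.0 r 560.2 s 268.0 F [-0.35  0.06  0.03] Fs -0.03 open 15.0 tilt [ 0.003 -0.002]
```

```bash
python3 -m pendant '[{"translation":[0,2,0],"twist":[0,0,0],"grip":-1},{"translation":[0,3,0],"twist":[0,0,0],"grip":-1},{"translation":[0,3,0],"twist":[0,0,0],"grip":-1},{"translation":[0,3,0],"twist":[0,0,0],"grip":-1},{"translation":[0,3,0],"twist":[0,0,0],"grip":-1},{"translation":[0,2,0],"twist":[0,0,0],"grip":-1},{"translation":[0,1,0],"twist":[0,0,0],"grip":-1},{"translation":[0,1,0],"twist":[0,0,0],"grip":-1},{"translation":[0,1,0],"twist":[0,0,0],"grip":-1},{"translation":[0,1,0],"twist":[0,0,0],"grip":-1}]' 20
python3 - <<'E'
from h import *
st()
E
python3 -m pendant '[{"translation":[0,1,0],"twist":[0,0,0],"grip":-1},{"translation":[0,1,0],"twist":[0,0,0],"grip":-1},{"translation":[0,1,0],"twist":[0,0,0],"grip":-1},{"translation":[0,1,0],"twist":[0,0,0],"grip":-1},{"translation":[0,0,0],"twist":[0,0,0],"grip":-1},{"translation":[0,0,0],"twist":[0,0,0],"grip":-1},{"translation":[0,0,0],"twist":[0,0,0],"grip":-1},{"translation":[0,0,0],"twist":[0,0,0],"grip":-1},{"translation":[0,0,0],"twist":[0,0,0],"grip":-1},{"translation":[0,0,0],"twist":[0,0,0],"grip":-1}]' 20
python3 - <<'E'
from h import *
st()
E
```

```text
t: 19.25
tool_pos: [0.605, 0.0931, 0.0399]
orientation: [-3.115, 0.411, -0.006]
force: [0.7, 1.2, 0.6]
opening: 0.0151
t 19.25 pos [605.   93.1  39.9] a -15.0 r 560.2 s 246.8 F [0.72 1.15 0.58] Fs 1.30 open 15.1 tilt [ 0.004 -0.001]
t: 20.25
tool_pos: [0.604, 0.0891, 0.0399]
orientation: [-3.114, 0.411, -0.006]
force: [0.6, 1.9, 0.4]
opening: 0.015
t 20.25 pos [604.   89.1  39.9] a -15.0 r 560.2 s 242.7 F [0.56 1.89 0.43] Fs 1.97 open 15.0 tilt [ 0.004 -0.   ]
```

```bash
python3 -m pendant '[{"translation":[0,0.5,0],"twist":[0,0,0],"grip":-1},{"translation":[0,0.5,0],"twist":[0,0,0],"grip":-1},{"translation":[0,0.5,0],"twist":[0,0,0],"grip":-1},{"translation":[0,0.5,0],"twist":[0,0,0],"grip":-1},{"translation":[0,0.5,0],"twist":[0,0,0],"grip":-1},{"translation":[0,0.5,0],"twist":[0,0,0],"grip":-1},{"translation":[0,0.5,0],"twist":[0,0,0],"grip":-1},{"translation":[0,0.5,0],"twist":[0,0,0],"grip":-1},{"translation":[0,0.5,0],"twist":[0,0,0],"grip":-1},{"translation":[0,0.5,0],"twist":[0,0,0],"grip":-1}]' 20
python3 - <<'E'
from h import *
st()
E
```

```text
t: 21.25
tool_pos: [0.603, 0.0854, 0.0399]
orientation: [-3.112, 0.41, -0.008]
force: [2.2, 5.3, -1.8]
opening: 0.0149
t 21.25 pos [603.   85.4  39.9] a -15.0 r 560.2 s 238.8 F [ 2.16  5.31 -1.82] Fs 5.68 open 14.9 tilt [0.005 0.002]
```

```bash
python3 -m pendant '[{"translation":[0,0.3,0],"twist":[0,0,0],"grip":-1},{"translation":[0,0.3,0],"twist":[0,0,0],"grip":-1},{"translation":[0,0.3,0],"twist":[0,0,0],"grip":-1},{"translation":[0,0.3,0],"twist":[0,0,0],"grip":-1},{"translation":[0,0.3,0],"twist":[0,0,0],"grip":-1},{"translation":[0,0.3,0],"twist":[0,0,0],"grip":-1},{"translation":[0,0.3,0],"twist":[0,0,0],"grip":-1},{"translation":[0,0.3,0],"twist":[0,0,0],"grip":-1},{"translation":[0,0.3,0],"twist":[0,0,0],"grip":-1},{"translation":[0,0.3,0],"twist":[0,0,0],"grip":-1}]' 20
python3 - <<'E'
from h import *
st()
E
```

```text
t: 22.25
tool_pos: [0.603, 0.0854, 0.0399]
orientation: [-3.107, 0.409, -0.01]
force: [2.3, 4.1, -1.3]
opening: 0.0148
t 22.25 pos [603.   85.4  39.9] a -15.0 r 560.2 s 238.8 F [ 2.34  4.05 -1.27] Fs 4.52 open 14.8 tilt [0.007 0.006]
```

```bash
python3 -m pendant '[{"translation":[0,0.5,0],"twist":[0,0,0],"grip":-1},{"translation":[0,0.5,0],"twist":[0,0,0],"grip":-1},{"translation":[0,0.6,0],"twist":[0,0,0],"grip":-1},{"translation":[0,0.6,0],"twist":[0,0,0],"grip":-1},{"translation":[0,0.6,0],"twist":[0,0,0],"grip":-1},{"translation":[0,0.6,0],"twist":[0,0,0],"grip":-1},{"translation":[0,0.6,0],"twist":[0,0,0],"grip":-1},{"translation":[0,0.6,0],"twist":[0,0,0],"grip":-1},{"translation":[0,0.6,0],"twist":[0,0,0],"grip":-1},{"translation":[0,0.6,0],"twist":[0,0,0],"grip":-1}]' 20
python3 - <<'E'
from h import *
st()
p,d=shot("top","top3"); o=ortho("top",p,.029,480,600,-10,140,5.3); cv2.imwrite("pics/ortho4.png",o[:,:,::-1])
E
```

```text
t: 23.25
tool_pos: [0.603, 0.0853, 0.0399]
orientation: [-3.099, 0.405, -0.015]
force: [2.8, 6.3, -1.8]
opening: 0.0147
t 23.25 pos [603.   85.3  39.9] a -14.9 r 560.3 s 238.8 F [ 2.79  6.3  -1.79] Fs 6.80 open 14.7 tilt [0.012 0.015]
```

View pics/ortho4.png

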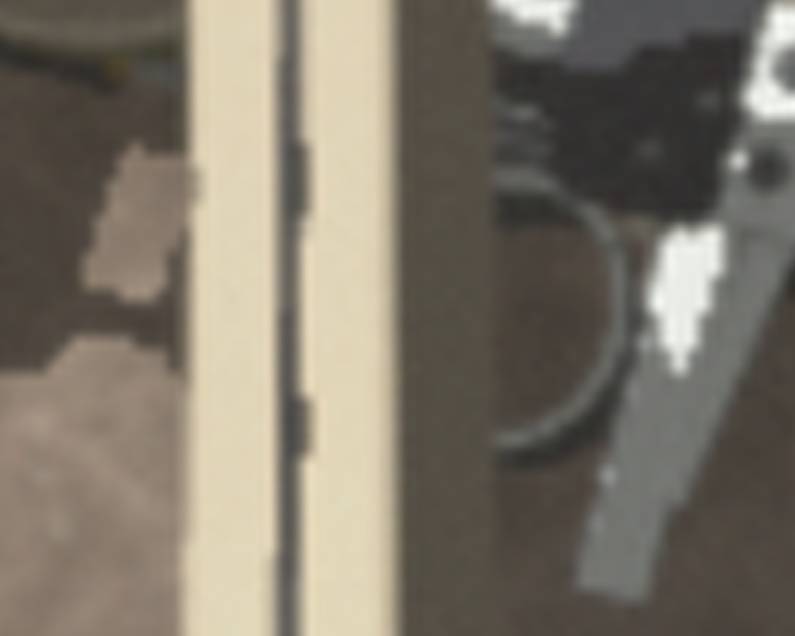

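The pipe's right edge at (632,300) sits against the fixed-jaw face, allowing for about 16 px of height shift. The stall at 6.8 N, above sleeve plus pipe friction, agrees. I'll straighten the tool and hold around 8 N at the wrist, which is 6 N on the pipe plus about 2 N sleeve drag.

Run:
```python
from h import *
s,t,M=st(); plan(t[0],t[1],t[2],-15.03,1)
```

```text
t 23.30 pos [603.   85.3  39.9] a -14.9 r 560.3 s 238.7 F [ 3.72  5.93 -2.02] Fs 6.69 open 14.9 tilt [0.012 0.015]
t 23.30 pos [603.   85.3  39.9] a -14.9 r 560.3 s 238.7 F [ 3.72  5.93 -2.02] Fs 6.69 open 14.9 tilt [0.012 0.015]
[0.0, 0.0, 0.0]
twist/row [-0.017, -0.007, 0.002]
```

```bash
python3 -m pendant '[{"translation":[0,0.6,0],"twist":[-0.001,-0.001,0],"grip":-1},{"translation":[0,0.7,0],"twist":[-0.002,-0.001,0],"grip":-1},{"translation":[0,0.7,0],"twist":[-0.002,-0.001,0],"grip":-1},{"translation":[0,0.7,0],"twist":[-0.002,-0.001,0],"grip":-1},{"translation":[0,0.7,0],"twist":[-0.002,-0.001,0],"grip":-1},{"translation":[0,0.7,0],"twist":[-0.002,-0.001,0],"grip":-1},{"translation":[0,0.7,0],"twist":[-0.002,-0.001,0],"grip":-1},{"translation":[0,0.7,0],"twist":[-0.002,-0.001,0],"grip":-1},{"translation":[0,0.7,0],"twist":[-0.002,-0.001,0],"grip":-1},{"translation":[0,0.7,0],"twist":[-0.002,-0.001,0],"grip":-1}]' 20
python3 - <<'E'
from h import *
st()
E
```

```text
t: 24.3
tool_pos: [0.6029, 0.0853, 0.0399]
orientation: [-3.107, 0.404, -0.0]
force: [2.9, 6.4, -2.8]
opening: 0.0147
t 24.30 pos [602.9  85.3  39.9] a -14.8 r 560.2 s 238.7 F [ 2.87  6.41 -2.83] Fs 6.93 open 14.7 tilt [0.001 0.008]
```

```bash
python3 -m pendant '[{"translation":[0,0.8,0],"twist":[-0.002,0,0],"grip":-1},{"translation":[0,0.9,0],"twist":[-0.002,0,0],"grip":-1},{"translation":[0,0.9,0],"twist":[-0.002,0,0],"grip":-1},{"translation":[0,0.9,0],"twist":[-0.002,0,0],"grip":-1},{"translation":[0,0.9,0],"twist":[-0.002,0,0],"grip":-1},{"translation":[0,0.9,0],"twist":[-0.002,0,0],"grip":-1},{"translation":[0,0.9,0],"twist":[-0.002,0,0],"grip":-1},{"translation":[0,0.9,0],"twist":[-0.002,0,0],"grip":-1},{"translation":[0,0.9,0],"twist":[-0.002,0,0],"grip":-1},{"translation":[0,0.9,0],"twist":[-0.002,0,0],"grip":-1}]' 20
python3 - <<'E'
from h import *
st()
E
```

```text
t: 25.3
tool_pos: [0.6029, 0.0852, 0.0399]
orientation: [-3.115, 0.402, -0.003]
force: [3.7, 6.7, -2.5]
opening: 0.0149
t 25.30 pos [602.9  85.2  39.9] a -14.7 r 560.2 s 238.6 F [ 3.68  6.65 -2.54] Fs 7.38 open 14.9 tilt [0.002 0.001]
```

```bash
python3 -m pendant '[{"translation":[0,1,0],"twist":[-0.001,0,0.001],"grip":-1},{"translation":[0,1,0],"twist":[-0.001,0,0.001],"grip":-1},{"translation":[0,1,0],"twist":[-0.001,0,0.001],"grip":-1},{"translation":[0,1,0],"twist":[-0.001,0,0.001],"grip":-1},{"translation":[0,1,0],"twist":[-0.001,0,0.001],"grip":-1},{"translation":[0,1,0],"twist":[-0.001,0,0.001],"grip":-1},{"translation":[0,1,0],"twist":[-0.001,0,0.001],"grip":-1},{"translation":[0,1,0],"twist":[-0.001,0,0.001],"grip":-1},{"translation":[0,1,0],"twist":[-0.001,0,0.001],"grip":-1},{"translation":[0,1,0],"twist":[-0.001,0,0.001],"grip":-1}]' 20
python3 - <<'E'
from h import *
st()
E
```

```text
t: 26.3
tool_pos: [0.6029, 0.085, 0.0399]
orientation: [-3.108, 0.415, -0.009]
force: [3.9, 7.6, -3.0]
opening: 0.0151
t 26.30 pos [602.9  85.   39.9] a -15.2 r 560.2 s 238.5 F [ 3.93  7.56 -2.96] Fs 8.32 open 15.1 tilt [0.007 0.005]
```

```bash
python3 -m pendant '[{"translation":[0,1,0],"twist":[-0.001,-0.001,0],"grip":-1},{"translation":[0,1,0],"twist":[-0.001,-0.001,0],"grip":-1},{"translation":[0,1,0],"twist":[-0.001,-0.001,0],"grip":-1},{"translation":[0,1,0],"twist":[-0.001,-0.001,0],"grip":-1},{"translation":[0,1,0],"twist":[-0.001,-0.001,0],"grip":-1},{"translation":[0,1,0],"twist":[-0.001,-0.001,0],"grip":-1},{"translation":[0,1,0],"twist":[-0.001,-0.001,0],"grip":-1},{"translation":[0,1,0],"twist":[-0.001,-0.001,0],"grip":-1},{"translation":[0,1,0],"twist":[-0.001,-0.001,0],"grip":-1},{"translation":[0,1,0],"twist":[-0.001,-0.001,0],"grip":-1}]' 20
python3 - <<'E'
from h import *
st()
E
```

```text
t: 27.3
tool_pos: [0.6029, 0.0851, 0.0399]
orientation: [-3.103, 0.41, 0.001]
force: [2.9, 8.1, -2.5]
opening: 0.0145
t 27.30 pos [602.9  85.1  39.9] a -15.1 r 560.2 s 238.5 F [ 2.86  8.06 -2.46] Fs 8.53 open 14.5 tilt [0.001 0.012]
```

```bash
python3 -m pendant '[{"translation":[0,1,0],"twist":[-0.002,0,0],"grip":-1},{"translation":[0,1,0],"twist":[-0.002,0,0],"grip":-1},{"translation":[0,1,0],"twist":[-0.002,0,0],"grip":-1},{"translation":[0,1,0],"twist":[-0.002,0,0],"grip":-1},{"translation":[0,1,0],"twist":[-0.002,0,0],"grip":-1},{"translation":[0,1,0],"twist":[-0.002,0,0],"grip":-1},{"translation":[0,1,0],"twist":[-0.002,0,0],"grip":-1},{"translation":[0,1,0],"twist":[-0.002,0,0],"grip":-1},{"translation":[0,1,0],"twist":[-0.002,0,0],"grip":-1},{"translation":[0,1,0],"twist":[-0.002,0,0],"grip":-1}]' 20
python3 - <<'E'
from h import *
st()
E
python3 -m pendant '[{"translation":[0,0.7,0],"twist":[0,0,0],"grip":-1},{"translation":[0,0.4,0],"twist":[0,0,0],"grip":-1},{"translation":[0,0.2,0],"twist":[0,0,0],"grip":-1},{"translation":[0,0,0],"twist":[0,0,0],"grip":-1},{"translation":[0,0,0],"twist":[0,0,0],"grip":-1},{"translation":[0,0,0],"twist":[0,0,0],"grip":-0.6},{"translation":[0,0,0],"twist":[0,0,0],"grip":-0.4},{"translation":[0,0,0],"twist":[0,0,0],"grip":-0.2},{"translation":[0,0,0],"twist":[0,0,0],"grip":0},{"translation":[0,0,0],"twist":[0,0,0],"grip":0}]' 10
python3 - <<'E'
from h import *
st()
E
```

```text
t: 28.3
tool_pos: [0.6029, 0.0851, 0.0399]
orientation: [-3.108, 0.408, -0.003]
force: [2.9, 8.2, -3.9]
opening: 0.0154
t 28.30 pos [602.9  85.1  39.9] a -14.9 r 560.2 s 238.5 F [ 2.9   8.2  -3.91] Fs 8.67 open 15.4 tilt [0.003 0.006]
t: 29.3
tool_pos: [0.6021, 0.0827, 0.0395]
orientation: [-3.11, 0.408, -0.002]
force: [0.1, 0.5, -0.1]
opening: 0.0446
t 29.30 pos [602.1  82.7  39.5] a -14.9 r 560.0 s 236.0 F [ 0.06  0.53 -0.1 ] Fs 0.53 open 44.6 tilt [0.002 0.005]
```

```bash
python3 -m pendant '[{"translation":[0,-1,-6],"twist":[0,0,0],"grip":0},{"translation":[0,-1,-12],"twist":[0,0,0],"grip":0},{"translation":[0,0,-20],"twist":[0,0,0],"grip":0},{"translation":[0,0,-30],"twist":[0,0,0],"grip":0},{"translation":[0,0,-30],"twist":[0,0,0],"grip":0},{"translation":[0,20,-20],"twist":[0,0,0],"grip":0},{"translation":[0,40,0],"twist":[0,0,0],"grip":0},{"translation":[0,45,0],"twist":[0,0,0],"grip":0},{"translation":[0,45,0],"twist":[0,0,0],"grip":0},{"translation":[0,45,0],"twist":[0,0,0],"grip":0}]' 10
python3 -m pendant '[{"translation":[0,45,0],"twist":[0,0,0],"grip":0},{"translation":[0,40,0],"twist":[0,0,0],"grip":0},{"translation":[0,20,0],"twist":[0,0,0],"grip":0},{"translation":[0,10,0],"twist":[0,0,0],"grip":0},{"translation":[0,0,0],"twist":[0,0,0],"grip":0},{"translation":[0,0,0],"twist":[0,0,0],"grip":0},{"translation":[0,0,0],"twist":[0,0,0],"grip":0},{"translation":[0,0,0],"twist":[0,0,0],"grip":0},{"translation":[0,0,0],"twist":[0,0,0],"grip":0},{"translation":[0,0,0],"twist":[0,0,0],"grip":0}]' 10
python3 - <<'E'
from h import *
st(); p,d=shot("top","top4"); o=ortho("top",p,.029,480,640,-20,180,4)
q=ortho("top",p,.058,480,640,-20,180,4)
cv2.imwrite("pics/ortho5.png",o[:,:,::-1])
p,d=shot("scene","scene4")
q=p[150:270,60:330]; cv2.imwrite("pics/crop5.png",cv2.resize(q[:,:,::-1],None,fx=2.9,fy=2.9,interpolation=cv2.INTER_CUBIC))
E
```

```text
t: 30.3
tool_pos: [0.5544, -0.1041, 0.1728]
orientation: [-3.112, 0.392, -0.018]
force: [0.9, -0.4, 0.2]
opening: 0.0465
t: 31.3
tool_pos: [0.5258, -0.221, 0.1802]
orientation: [-3.115, 0.393, -0.031]
force: [-0.2, 0.2, -0.3]
opening: 0.0465
t 31.30 pos [ 525.8 -221.   180.2] a -14.4 r 565.2 s -77.1 F [-0.24  0.23 -0.29] Fs 0.16 open 46.5 tilt [ 0.02 -0.  ]
```

View pics/ortho5.png

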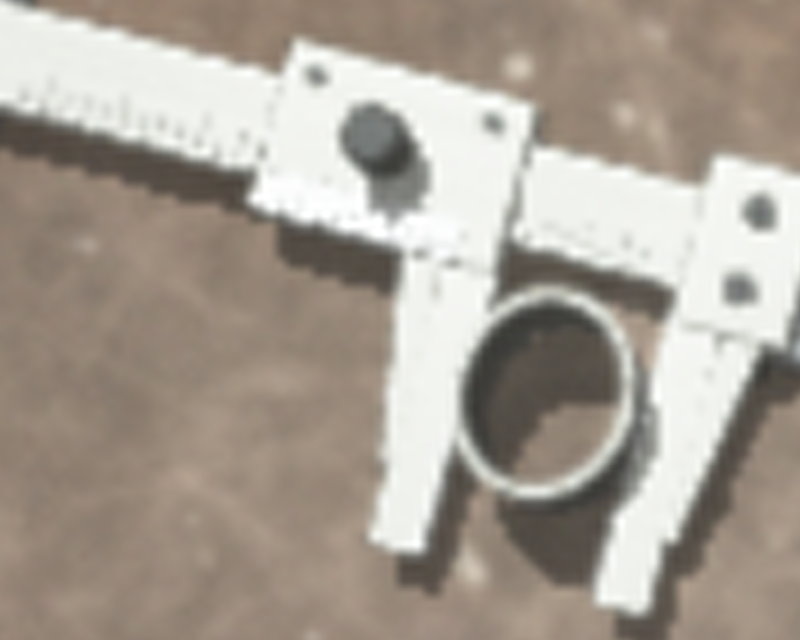

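View pics/crop5.png

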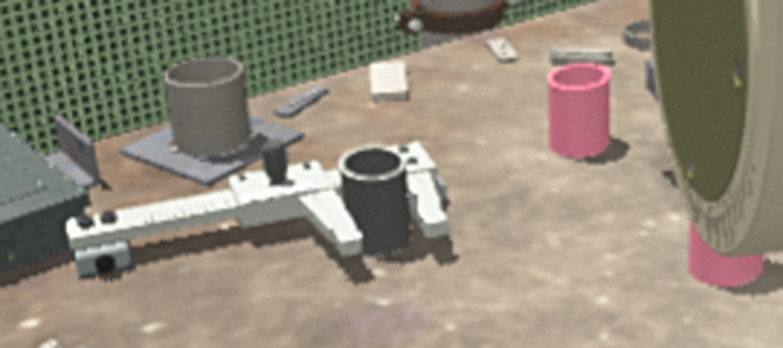

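Both views show the pipe standing upright between the jaws, rim centre near (547,392) in the ortho, with the fixed face near x≈655 in that row. I'll check numerically that both jaws touch.

Run:
```python
from h import *
z=np.load("pics/top4.npz");p,d=z["p"],z["d"]
g=cv2.cvtColor(p,cv2.COLOR_RGB2GRAY).astype(np.float32)
K,D,T=info("top")
def samp(r,s,zz):
    w=np.c_[np.outer(r,EX)+np.outer(s,EY),np.full(len(s),zz*1e3)]/1e3 if np.ndim(r) else np.c_[r*EX+np.outer(s,EY),np.full(len(s),zz*1e3)]/1e3
    c=((w-T[:3,3])@T[:3,:3])*[1,-1,-1]; q=cv2.projectPoints(c,np.zeros(3),np.zeros(3),K,D)[0].reshape(1,-1,2).astype(np.float32)
    return cv2.remap(g,q[...,0],q[...,1],cv2.INTER_CUBIC)[0]
# faces: gray profile along s
for rr in (470,473,476,479,482,485,488,531,534,537):
    s=np.arange(140,225,.25); v=cv2.GaussianBlur(samp(rr,s,.029).reshape(1,-1),(0,0),4)[0]; dv=np.diff(v)
    a=(s<175)[1:]; i=np.where(a,-dv,0).argmax(); j=np.where(~a,dv,0).argmax()
    print(rr,"fixed %.1f slide %.1f gap %.1f"%(s[i],s[j],s[j]-s[i]))
P=cloud("top",d); q=P*1e3; r=q[...,:2]@EX; s=q[...,:2]@EY
m=(abs(r-509)<40)&(abs(s-182)<40)&(q[...,2]>45)
cs,_=cv2.findContours(m.astype(np.uint8),cv2.RETR_EXTERNAL,cv2.CHAIN_APPROX_NONE)
k=max(cs,key=cv2.contourArea).reshape(-1,2); w=onplane("top",k,.058)[:,:2]*1e3
print("ellipse r,s frame",cv2.fitEllipse(np.c_[w@EX,w@EY].astype(np.float32)), (w@EY).min(),(w@EY).max())
# knob
m=(q[...,2]>45)&(abs(r-559)<15)&(abs(s-238)<20); print("knob",np.median(r[m]),np.median(s[m]),m.sum())
# bystanders before/after
a=np.load("pics/top0.npz")["p"].astype(int); df=np.abs(a-p).sum(2)>120
n,l,stt,c=cv2.connectedComponentsWithStats(df.astype(np.uint8)); print([x.tolist() for x in stt[1:] if x[4]>25])
```

```text
470 fixed 158.2 slide 202.2 gap 44.0
473 fixed 158.2 slide 201.8 gap 43.5
476 fixed 158.0 slide 202.0 gap 44.0
479 fixed 158.2 slide 202.0 gap 43.8
482 fixed 157.8 slide 201.5 gap 43.8
485 fixed 158.0 slide 202.0 gap 44.0
488 fixed 157.8 slide 202.0 gap 44.2
531 fixed 171.8 slide 202.5 gap 30.8
534 fixed 158.2 slide 201.5 gap 43.2
537 fixed 158.2 slide 202.0 gap 43.8
ellipse r,s frame ((509.1892395019531, 179.22520446777344), (43.660953521728516, 50.132659912109375), 88.74198150634766) 156.95447645447516 201.7195808532802
knob 558.4959439294036 234.80582739930455 52
[[267, 62, 231, 322, 18177], [394, 71, 23, 48, 97], [394, 119, 5, 7, 26], [193, 138, 16, 17, 147], [196, 147, 32, 49, 688], [182, 149, 7, 5, 27], [496, 148, 12, 11, 69], [391, 177, 121, 207, 11070], [280, 204, 22, 31, 319], [350, 215, 37, 80, 1390], [451, 240, 61, 144, 510], [317, 306, 15, 23, 142], [348, 327, 16, 23, 129], [309, 347, 10, 12, 55], [306, 349, 74, 35, 762], [164, 356, 102, 28, 1828]]
```

Run:
```python
from h import *
for n in("top2","top3","top4"):
    z=np.load(f"pics/{n}.npz");q=cloud("top",z["d"])*1e3; r=q[...,:2]@EX; s=q[...,:2]@EY
    m=(abs(r-509)<12)&(abs(s-170)<25)&(q[...,2]>50)&(q[...,2]<64)
    print(n,m.sum(),"rim min s %.1f"%s[m].min(),np.percentile(s[m],[5,20]).round(1))
    m=(r>495)&(r<545)&(s>150)&(s<215)&(q[...,2]>50)&(q[...,2]<64); print(" max r",r[m].max().round(1),"s at max r",s[m][r[m].argmax()].round(1))
z=np.load("pics/scene4.npz"); 
a=np.load("pics/scene1.npz")["p"];
```

```text
top2 21 rim min s 161.4 [161.6 162.2]
 max r 534.9 s at max r 181.5
top3 20 rim min s 157.7 [157.8 158.5]
 max r 535.0 s at max r 181.6
top4 18 rim min s 157.8 [157.9 158.5]
 max r 534.9 s at max r 181.6
```

```bash
python3 -c "
from plant import robot
print(robot.close_job(), robot.read_state()['t'])"
```

```text
the job is handed in; nothing more can be done
the job is handed in; nothing more can be done
```

I measured the pipe with the bench caliper and handed the job in at about 31 s. It reads about 44 mm across its short axis.

**What I did:** I opened the sliding jaw to about 75 mm and stood the dark pipe upright between the jaws with its short axis across them. I then slid the jaw up by its knob until the pipe stalled against the fixed jaw. For about 2 s the wrist read 8.3–8.7 N. Less roughly 2 N of sleeve drag, that is about 6.5 N on the pipe. Then I released the knob, opened the fingers, raised the arm and moved it clear.

**Last checks:**
- **Contact:** in the top view the measured faces are at 158.0 and 202.0 mm along the beam, a gap of about 44 mm. The pipe spans about 157–202 mm, so both jaws touch it to within about 1 mm.
- **Squareness:** the gap is the same at the jaw's tip and root, so there is no visible cocking.
- **Pipe position:** the pipe did not shift between pressing and release.
- **Other objects:** nothing was pushed along the way. I did not measure each bystander one by one at the end.

**What disagreed:**
- **Knob position:** the tool position under load put the knob about 2.5 mm further out than the camera did after release. I put this down to play in the fingers.
- **Pipe force:** the force on the pipe is inferred from the wrist reading and the estimated sleeve drag, not measured directly.

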